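Index the die turret and hold the embossing press at pressure

ROBOT

A 6-joint arm with a two-finger parallel gripper is mounted at the origin on a cart in front of the work surface, level with it; the furniture and walls round the work are solid. World frame = base frame: x ahead of the robot, y to its left, z up, the work surface at z = 0. Lengths are in mm, angles in rad, forces in N, time in s.
With the tool pointing down it reaches from about 300 to 950 mm from the base axis. Payload 3.1 kg.
Tool frame: the origin (TCP) lies midway between the tips of the shut fingers; the grasp point (between the pads) lies 19 mm behind it (robot.pinch_z is the distance from the TCP to the grasp point, in mm); z points along the fingers, y is the line along which they close (so a half turn about z gives the same grasp; the last joint's range is limited). The gripper opens to 85 mm and grips with 20 to 120 N. Pads are 22 mm wide; open, the fingers measure 114 mm over their backs; the gripper's body (76 mm by 85 mm) begins 54 mm behind the grasp point. The pads swing forward as they close: fully open they stand 13 mm farther back than shut.
Start: joints at [-1.211, 0.308, 1.634, -0, 1.2, -0.07], TCP at [260.406, -568.173, 231.272] pointing down, gripper open.
Joint ranges: [-3.06, 3.06], [-0.79, 1.96], [0.05, 2.63], [-1.19, 4.34], [0.05, 2.64], [-2.94, 2.94]. Speed limits (rad/s): [2.79, 2.79, 3.14, 3.14, 3.14, 3.14].

INTERFACE

Orientations are given as a unit quaternion [w, x, y, z].
In Python, from bench import robot gives the robot as it stands. Calls block until the motion is done:
- robot.move_to(position, orientation): joint-space move of the TCP to a pose.
- robot.line_to(position, frame=None, max_speed=150): straight line of the TCP; frame=None keeps the orientation; max_speed is the mean speed in mm/s.
- robot.movej(angles): joint-space move.
- robot.ungrasp() and robot.grab(grip_force=None): open the fingers fully, or close them until they stop; grip_force is the grip in N (None keeps the last).
- robot.hold(seconds).
- robot.ik(position, orientation): joint angles nearest the present ones, or None.
- robot.get_obs(): the state.
- robot.read_camera(name): name is "scene" or "top" or "wrist"; returns (picture, depth): 400x640x3 uint8, red, green, blue; 400x640 float32, mm along the optical axis (not along the pixel's ray), 0 where there is no reading.
- robot.camera_info(name): a dict with "vertical_fov" (degrees; the focal length in pixels is half the picture's height over the tangent of half this angle, whatever the lens; pixels are square), "cx", "cy" (the principal point, pixels), "rvec" (rotation vector, rad) and "tvec" (3), from world to camera coordinates, as OpenCV has them; the wrist camera has in their place "T_tool_cam" (4x4, takes a point from camera to tool coordinates, whose origin is the TCP and whose axes are the flange's). Camera axes: x right, y down, z forward; pixel columns grow to the right and rows downward; lengths in mm; the calibration is good to about 2 mm. The wrist camera is an equidistant fisheye: a pixel r from the principal point sees the ray r / f radians off the axis. A picture is of the moment at which its call begins: read the wrist's pose just before it. camera_info takes no time and is no camera call.
A pose or a line that the arm cannot do raises robot.IKError and nothing moves.
- robot.finish_job(): hands the job in; it is judged then, once.
The state is a dict: "time_s": time; "joints": joint angles; "joint_velocities": joint speeds; "effort": joint torques, N m; "ee_pos": TCP position; "tool_rot": TCP orientation; "ft_force": force on the tool from outside, world axes, zero at the start; "ft_torque": the same for the moment, N m; "width": opening from 0.0 (shut) to 1.0 (fully open); "grip_force": force on a finger pad.
Only numpy, scipy, OpenCV 4.12 (cv2) and the standard library are available. Lean on these libraries where they do the work, as an engineer would, in place of code of your own. Each camera call takes 0.05 s, during which the arm holds its last target. There are 200 camera calls.

TASK

A kraft packet lies ready in the hand press. Turn the die turret (it has a black hexagonal knob) until the square die clicks in under the ram, and let go of it; then press the wooden handle of the lever down until the lever is level, so that the square die bears on the packet, and finish while holding it there: the spring lifts it again if you let go. Press with no other die, do not push the lever well below level, and do not upset the ink jar or the rinse jar.

Things in the scene. Friction and masses are not known exactly. Their poses are not given: they have to be found in the camera images.
- press: grey bench press fixed to the table; place and yaw vary. Origin on the table under the ram axis; x axis from its front to the column at its back (about away from the robot), y to its left, z up. Base plate x -90..115, y -55..105 mm, top 16; column x 75..109, y +-25, top 161; head over the ram x -23..109, y +-16, top 158 (cap 164) mm
- knob_grip (a point): on the vertical turret axis, 58 mm to the left (press y) of the ram axis, 185 mm above the table: where to grip the knob from above. Black hexagonal knob 36 mm across flats, 165 to 201 mm above the table. Within 90 mm of the axis all else is below 165 mm. The point turns with the turret: the flats' normals lie along its x axis and every 60 degrees from it
- turret (a joint): turret angle, rad, anticlockwise seen from above, endless. Plate 152 mm wide, six dies at 58 mm radius, 60 degrees apart; a spring ball detent every 1.047 rad (0, +-1.047, ..) pulls it home from within about 0.4 rad, under 0.3 N m to turn. At 1.047 the square die is under the ram; starts at -1.25 to 0.2, mostly in detent -1.047 or 0: two steps or one to go
- square_head (a point): top centre of the square die, 84 mm above the table when up: its brass head (26 x 26 mm, 10 mm high) stands above the turret plate (top 62 mm); the other five dies have round heads of 15 to 20 mm. The die slides down up to 11 mm against a weak spring; its face meets the packet after 8 mm
- square_die: the square die; its origin lies below it at table height, z up
- ram_tip (a point): centre of the lower end of the ram, 86 mm above the table when up. The ram goes down 30 mm per rad of the lever; its end is cushioned by a 4 N/mm spring
- pivot (a point): lever pivot on the right side of the press head, 130 mm above the table; the lever swings in the press's x-z plane, about the press's y axis
- lever (a joint): lever angle in rad: 0 = up at its rest stop, 30 degrees above level; grows as it is pressed down; 0.524 = level (handle centre as high as the pivot); 0.75 = lower stop. A return spring acts always; holding it level takes about 10 N on the handle
- handle: wooden crossbar at the front end of the lever, a grip sleeve that can spin, 24 mm thick, 90 mm long, along the press's y axis. Origin at its centre, 165 mm from the pivot, in the lever's plane; 212 mm above the table at rest, 130 mm at level. Press it from above with closed fingers, along its arc about the pivot
- packet: kraft packet 82 x 60 x 4 mm, loose on the bed under the ram, long side along the press's x. Origin: centre of its underside
- ink_jar: open glass ink jar, 41 mm wide, 28 mm high, bystander to the left of the press; z axis up. Origin: centre of its underside
- rinse_jar: clear rinse jar, 65 mm wide, 81 mm high, bystander to the left of the press; z axis up. Origin: centre of its underside
Mind the look-alikes: they are no part of the job. What is shaped like the packet but green is not meant.

How it is judged:
By the outcome, as a careful person would: the job done as asked, in the order asked, and still so for the second after the job is handed in, while the arm keeps its last pose, push and grip.
It also fails if it takes over 54 s, if anything falls off the work surface, if the arm or the gripper's body presses on something with over 40 N, if the wrist force passes 120 N, or if a joint passes its speed limit or range.

## Working session

There is one attempt and no reset: what is moved stays moved. The work goes in short steps, each a Python script; the robot and the scene stay as the last script left them, time stands still between calls to the robot, and variables do not carry over. Pictures are saved under pics/ and viewed, at most 10 in all, crops included, and the job is handed in when it is done.

```bash
mkdir -p pics; ls; cat > h.py <<'E'
import numpy as np, cv2
from bench import robot
def pix2w(name,u,v,d=None,depth=None,z=None):
    i=robot.camera_info(name); f=200/np.tan(np.radians(i["vertical_fov"])/2)
    R=cv2.Rodrigues(np.array(i["rvec"],float))[0]; t=np.array(i["tvec"],float).ravel()
    r=np.array([(u-i["cx"])/f,(v-i["cy"])/f,1.]); o=-R.T@t; w=R.T@r
    if z is not None: d=(z-o[2])/w[2]
    return o+w*d
E
python3 - <<'E'
from h import *
for n in("scene","top"):
    p,d=robot.read_camera(n); np.savez(n+".npz",p=p,d=d); cv2.imwrite(f"pics/{n}.png",p[:,:,::-1])
    i=robot.camera_info(n); print(i, pix2w(n,320,200,z=0))
o=robot.get_obs();print(o["tool_rot"],o["time_s"])
E
```

```text
pics
{'vertical_fov': 56.098525081912136, 'cx': 316.90066331531955, 'cy': 203.52853724936529, 'rvec': array([ 1.18357669, -2.14524921,  1.12280996]), 'tvec': array([485.4747882 , 298.54082666, 664.29877413])} [7.08786902e+02 1.14880355e+02 1.13686838e-13]
{'vertical_fov': 46.74270259320995, 'cx': 318.3848360219675, 'cy': 198.8222660935567, 'rvec': array([ 2.28548955, -1.90525281,  0.20900901]), 'tvec': array([170.37617008, 605.2734397 , 866.3611424 ])} [576.36056443 274.75519473   0.        ]
[-1.03784150e-03  9.76997852e-01  2.13246568e-01 -1.47559700e-04] 0.1
```

View pics/scene.png

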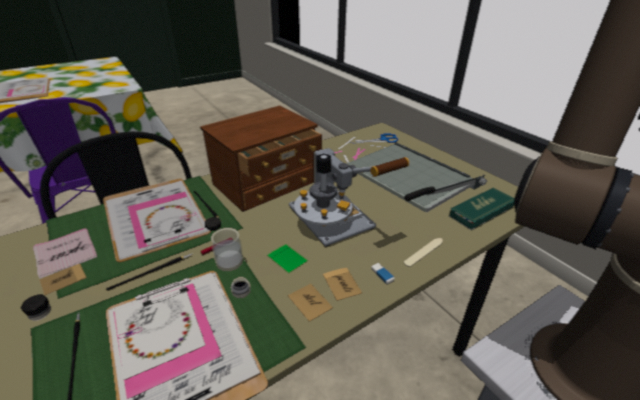

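View pics/top.png

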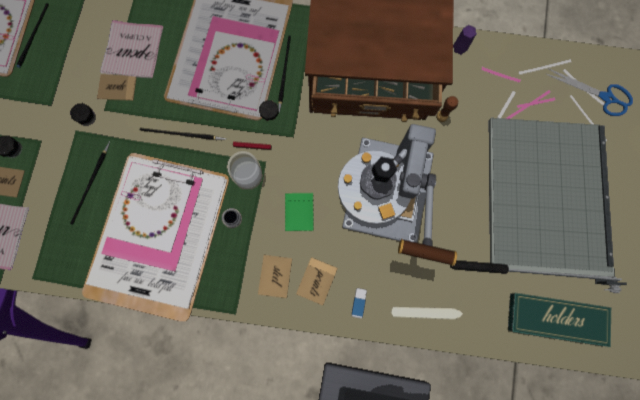

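```bash
python3 - <<'E'
from h import *
p=np.load("top.npz")["p"]; c=p[122:270,328:468,::-1]
cv2.imwrite("pics/topc.png",cv2.resize(c,None,fx=4,fy=4,interpolation=cv2.INTER_CUBIC))
p=np.load("scene.npz")["p"]; c=p[140:250,280:420,::-1]
cv2.imwrite("pics/scc.png",cv2.resize(c,None,fx=5,fy=5,interpolation=cv2.INTER_CUBIC))
E
```

```text
(no output)
```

View pics/topc.png

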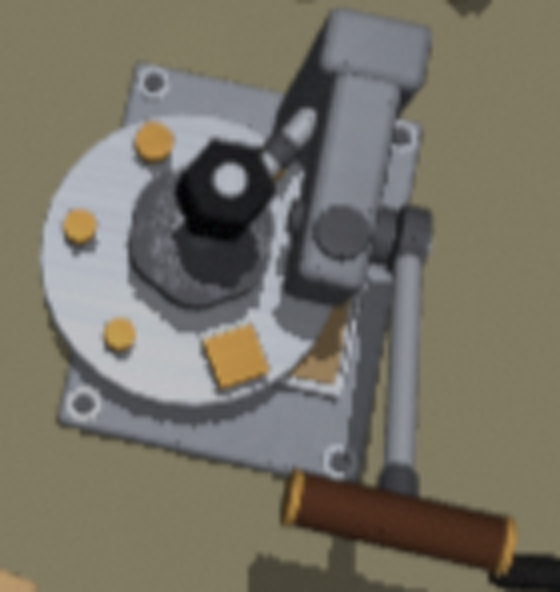

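View pics/scc.png

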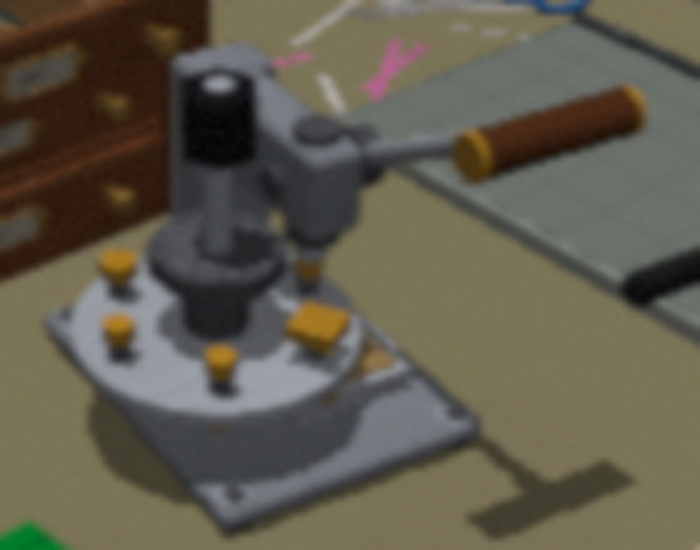

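```bash
python3 - <<'E'
from h import *
def P(u,v,z): return pix2w("top",328+(u-1.5)/4,122+(v-1.5)/4,z=z)
b=[P(u,v,16) for u,v in((153,82),(401,135),(339,461),(83,404))]
B=np.mean(b,0); print(np.round(b,1),B)
a=b[0]-b[3]+b[1]-b[2]; yaw=np.arctan2(a[1],a[0])
l=b[0]-b[1]+b[3]-b[2]; yaw2=np.arctan2(-l[0],l[1]); 
# outline corners of base
c=[P(u,v,16) for u,v in((139,65),(421,128),(350,477),(60,422))]
a=c[0]-c[3]+c[1]-c[2]; l=c[0]-c[1]+c[3]-c[2]
print("yaws",yaw,yaw2,np.arctan2(a[1],a[0]),np.arctan2(-l[0],l[1]),np.linalg.norm(a)/2,np.linalg.norm(l)/2)
K=P(226,186,201);C=P(342,230,164);S=P(236,357,84);h1=P(292,499,212);h2=P(509,545,212)
print("knob",K,"cap",C,"K-C",K-C,np.hypot(*(K-C)[:2]),"yaw",np.arctan2(-(K-C)[0],(K-C)[1]))
print("sq",S,np.hypot(*(S-K)[:2]),"h",h1,h2,np.hypot(*(h1-h2)[:2]))
y=np.mean([yaw,yaw2]); R=np.array([[np.cos(y),-np.sin(y)],[np.sin(y),np.cos(y)]])
O=np.mean(c,0)[:2]-R@[12.5,25]; O2=B[:2]-R@[12.5,25]
print("O from base",O,O2,"O from cap",C[:2],"knob pred",O2+R@[0,58])
for n,q in(("h1",h1),("h2",h2),("S",S),("K",K)): print(n,R.T@(q[:2]-O2))
d=np.load("top.npz")["d"]
for u,v in ((385,168),(413,179),(386,210),(428,252)):
    print(pix2w("top",u,v,d=d[v,u]))
# hex vertices of the knob top
hx=np.array([P(u,v,201)[:2] for u,v in((224,138),(272,160),(268,210),(215,236),(177,204),(183,156))])
print(hx.mean(0)); print(np.degrees(np.arctan2(*(hx-hx.mean(0)).T[::-1])),np.linalg.norm(hx-hx.mean(0),axis=1))
E
```

```text
[[717.6 199.2  16. ]
 [712.2  62.5  16. ]
 [530.5  71.2  16. ]
 [536.1 207.2  16. ]] [624.08090491 135.01838761  16.        ]
yaws -0.046024948066926356 -0.040189698448689755 -0.053708167609549474 -0.029150786902473604 198.29654647786825 154.52286084270304
knob [609.67525333 169.73134238 201.        ] cap [610.17616894 111.36994649 164.        ] K-C [-0.50091561 58.36139589 37.        ] 58.36354553281137 yaw 0.008582784960773233
sq [560.81879314 140.2591763   84.        ] 57.05753478822153 h [478.8736087  123.99715611 212.        ] [476.21003871  33.68778342 212.        ] 90.34864360339127
O from base [609.34407225 111.17180624] [610.51516778 110.5802867 ] O from cap [610.17616894 111.36994649] knob pred [613.01461826 168.52640605]
h1 [-132.09745334    7.73144755]
h2 [-130.86675919  -82.60881365]
S [-50.92918916  27.50970433]
K [-3.38818823 59.05991047]
[609.12424059 168.61640275 204.39112553]
[610.36579978 111.62474226 164.0023446 ]
[561.94189163 141.93071263  85.76646064]
[476.01055343  81.21971692 224.93306297]
[610.40654189 171.08020428]
[   7.65068182  -53.06037805 -111.22356887 -179.90916878  124.46746928
   64.09226434] [20.75941216 24.10715806 22.33901551 23.69009863 22.18060872 21.21072449]
```

```bash
cat >> h.py <<'E'
from scipy.spatial.transform import Rotation as Ro
def down(deg):
    s,c=np.sin(np.radians(deg)),np.cos(np.radians(deg))
    q=Ro.from_matrix(np.array([[-s,c,0],[c,s,0],[0,0,-1.]])).as_quat(); return list(np.r_[q[3],q[:3]])
def st():
    o=robot.get_obs(); return dict(t=round(o["time_s"],2),p=np.round(o["ee_pos"],1),F=np.round(o["ft_force"],1),M=np.round(o["ft_torque"],2),w=round(o["width"],3),g=o["grip_force"],j=np.round(o["joints"],3))
E
python3 - <<'E'
from h import *
for a in (-145,-85,-25,35,95,155):
    print(a,[None if j is None else np.round(j,2) for j in (robot.ik([611,169,169],down(b)) for b in (a,a+60))])
o=robot.get_obs();p=o["ee_pos"]
robot.line_to([p[0],p[1],330],max_speed=250)
robot.move_to([611,169,290],down(-25))
i=robot.camera_info("wrist"); o=robot.get_obs()
p,d=robot.read_camera("wrist"); np.savez("w.npz",p=p,d=d,pos=o["ee_pos"],q=o["tool_rot"],**{k:i[k] for k in("cx","cy","vertical_fov","T_tool_cam")})
cv2.imwrite("pics/w.png",p[:,:,::-1]); print(st(),i)
E
```

```text
-145 [array([ 0.2 ,  0.39,  1.66, -0.  ,  1.09,  2.73]), array([ 0.2 ,  0.39,  1.66, -0.  ,  1.09,  1.68])]
-85 [array([ 0.2 ,  0.39,  1.66, -0.  ,  1.09,  1.68]), array([ 0.2 ,  0.39,  1.66, -0.  ,  1.09,  0.64])]
-25 [array([ 0.2 ,  0.39,  1.66, -0.  ,  1.09,  0.64]), array([ 0.2 ,  0.39,  1.66, -0.  ,  1.09, -0.41])]
35 [array([ 0.2 ,  0.39,  1.66, -0.  ,  1.09, -0.41]), array([ 0.2 ,  0.39,  1.66, -0.  ,  1.09, -1.46])]
95 [array([ 0.2 ,  0.39,  1.66, -0.  ,  1.09, -1.46]), array([ 0.2 ,  0.39,  1.66, -0.  ,  1.09, -2.5 ])]
155 [array([ 0.2 ,  0.39,  1.66, -0.  ,  1.09, -2.5 ]), array([ 0.2 ,  0.39,  1.66, -0.  ,  1.09,  2.73])]
{'t': 3.57, 'p': array([611.3, 168.1, 290.1]), 'F': array([-0.2, -0.4,  0.4]), 'M': array([-0.01, -0.01, -0.02]), 'w': 0.999, 'g': 0.0, 'j': array([ 0.2  ,  0.279,  1.55 , -0.   ,  1.312,  0.638])} {'vertical_fov': 65.70646984690485, 'cx': 318.2189598859365, 'cy': 199.4076216372253, 'T_tool_cam': array([[-1.22751455e-03, -9.50017524e-01, -3.12194166e-01,
         8.12796932e+01],
       [ 9.99998883e-01, -1.43244654e-03,  4.27093630e-04,
        -1.28119842e-01],
       [-8.52947887e-04, -3.12193293e-01,  9.50018221e-01,
        -1.41071074e+02],
       [ 0.00000000e+00,  0.00000000e+00,  0.00000000e+00,
         1.00000000e+00]])}
```

View pics/w.png

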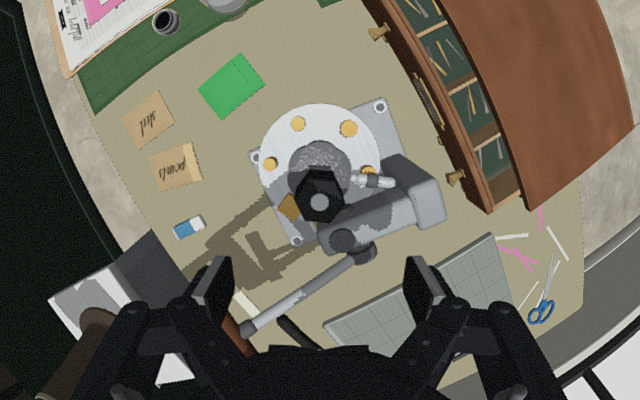

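```bash
python3 - <<'E'
from h import *
p=np.load("w.npz")["p"][160:232,284:356,::-1]
p=np.clip(p.astype(float)*2.2+25,0,255).astype(np.uint8)
cv2.imwrite("pics/wc.png",cv2.resize(p,None,fx=8,fy=8,interpolation=cv2.INTER_CUBIC))
E
```

```text
(no output)
```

View pics/wc.png

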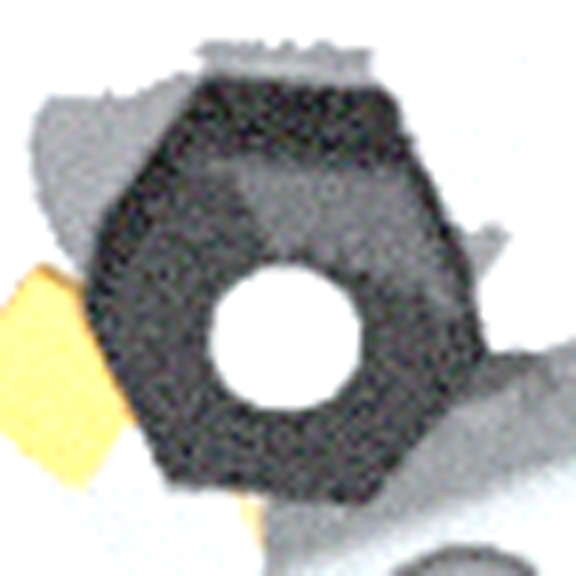

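```bash
python3 - <<'E'
from h import *
w=np.load("w.npz"); f=200/np.tan(np.radians(w["vertical_fov"])/2); q=w["q"]
R=Ro.from_quat([q[1],q[2],q[3],q[0]]).as_matrix(); T=w["T_tool_cam"]
def P(u,v,z):
    x=np.array([u-w["cx"],v-w["cy"]]); r=np.linalg.norm(x); th=r/f
    ray=np.r_[x/r*np.sin(th),np.cos(th)]
    o=w["pos"]+R@T[:3,3]; k=R@T[:3,:3]@ray; return (o+k*(z-o[2])/k[2])[:2]
C=lambda a,b,z:P(284+(a-3.5)/8,160+(b-3.5)/8,z)
v=np.array([C(a,b,201) for a,b in((172,487),(372,502),(485,352),(405,165),(205,150),(92,295))])
c=v.mean(0);print(c,np.linalg.norm(v-c,axis=1),np.degrees(np.arctan2(v[:,1]-c[1],v[:,0]-c[0]))%60)
cc=[C(a,b,201) for a,b in((172,487),(372,502),(485,352),(92,295))]
e=[np.degrees(np.arctan2(*(b-a)[::-1]))%60 for a,b in((cc[0],cc[1]),(cc[1],cc[2]),(cc[3],cc[0]))];print("edge dirs mod60",e)
print("white",C(286,337,201))
print("cap",P(343,240,164),"sq",P(290,206,84))
E
```

```text
[614.31031116 171.84614119] [20.46380958 20.27464017 19.50333984 19.88775467 19.66490138 19.4954503 ] [30.11638405 29.34380115 27.41935673 30.74322653 28.97151295 24.88095653]
edge dirs mod60 [np.float64(30.19816032955727), np.float64(30.381900957868492), np.float64(25.330068464481897)]
white [613.67326418 171.09131076]
cap [612.6532877  115.03734754] sq [563.52473019 145.09034531]
```

```bash
python3 - <<'E'
from h import *
robot.move_to([612,170,225],down(-61.3))
robot.line_to([612,170,170],max_speed=80); print(st())
robot.grab(grip_force=25); print(st())
j=list(robot.get_obs()["joints"]); n=4
for k in range(n):
    j[5]-=np.radians(60)/n; robot.movej(j); print(st())
E
```

```text
{'t': 5.06, 'p': array([612.3, 170.1, 170.2]), 'F': array([ 0.4,  0.3, -0.2]), 'M': array([ 0.02, -0.  , -0.04]), 'w': 0.998, 'g': 0.0, 'j': array([0.202, 0.388, 1.657, 0.   , 1.096, 1.272])}
{'t': 5.57, 'p': array([612.5, 169.6, 170.6]), 'F': array([-0.4, -2. ,  2. ]), 'M': array([-0.29,  0.02, -0.11]), 'w': 0.414, 'g': 28.035823736754537, 'j': array([ 2.020e-01,  3.870e-01,  1.657e+00, -1.000e-03,  1.096e+00,
        1.273e+00])}
{'t': 5.92, 'p': array([612.5, 169.5, 170.7]), 'F': array([-0.1, -1.5,  0.6]), 'M': array([-0.23, -0.06, -0.34]), 'w': 0.414, 'g': 27.64971259060985, 'j': array([ 2.020e-01,  3.870e-01,  1.657e+00, -1.000e-03,  1.096e+00,
        1.014e+00])}
{'t': 6.28, 'p': array([612.6, 169.4, 170.7]), 'F': array([ 0.8, -2.5,  0.3]), 'M': array([-0.22, -0.12, -0.47]), 'w': 0.415, 'g': 27.478228488616878, 'j': array([ 2.020e-01,  3.870e-01,  1.657e+00, -1.000e-03,  1.096e+00,
        7.540e-01])}
{'t': 6.64, 'p': array([612.7, 169.3, 170.7]), 'F': array([ 0.8, -2. ,  0.6]), 'M': array([-0.27, -0.18, -0.17]), 'w': 0.417, 'g': 27.512403172440827, 'j': array([ 2.020e-01,  3.870e-01,  1.657e+00, -1.000e-03,  1.096e+00,
        4.930e-01])}
{'t': 7.0, 'p': array([612.9, 169.3, 170.7]), 'F': array([ 3.2, -3.2, -0.2]), 'M': array([-0.3 , -0.19,  0.1 ]), 'w': 0.415, 'g': 27.66002289399637, 'j': array([ 2.020e-01,  3.870e-01,  1.657e+00, -1.000e-03,  1.096e+00,
        2.310e-01])}
```

```bash
python3 - <<'E'
from h import *
robot.ungrasp(); robot.hold(0.3)
robot.line_to([612.5,169.5,270],max_speed=150)
robot.grab()
robot.move_to([478,-60,300],down(-1.7)); print(st())
p,d=robot.read_camera("top"); np.savez("top2.npz",p=p,d=d)
c=p[122:270,328:468,::-1]
cv2.imwrite("pics/topc2.png",cv2.resize(c,None,fx=4,fy=4,interpolation=cv2.INTER_CUBIC))
E
```

```text
{'t': 10.46, 'p': array([478.7, -59.5, 300.2]), 'F': array([-0.1,  0.2, -0.3]), 'M': array([-0.03,  0.  , -0.02]), 'w': 0.001, 'g': 0.0, 'j': array([-2.150e-01, -3.400e-02,  1.881e+00,  1.000e-03,  1.294e+00,
       -1.850e-01])}
```

View pics/topc2.png

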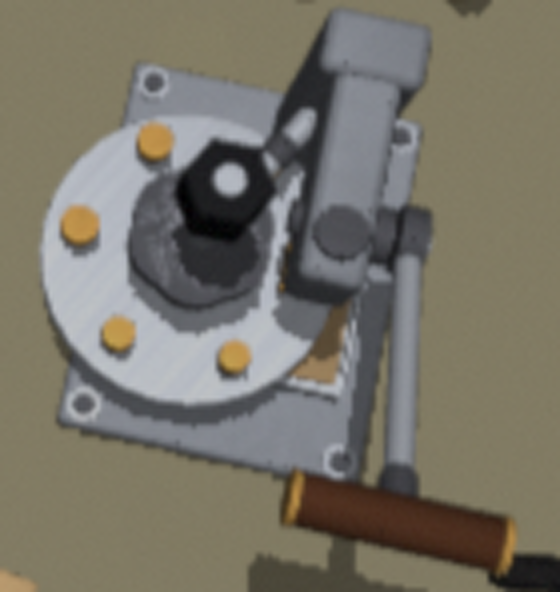

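The square die is no longer at (236,357). A round die sits there now, and the other dies line up with their earlier positions, so the turret has moved one full step and the square die is under the ram. Next is the lever.

```bash
python3 - <<'E'
from h import *
yaw=-0.03; ax=np.array([np.cos(yaw),np.sin(yaw)]); H=np.array([478.3,79.3]); piv=H+ax*165*np.cos(np.pi/6)
def tip(th,dz=0):
    a=np.pi/6-th; return list(piv-ax*165*np.cos(a))+[130+165*np.sin(a)+12+dz]
robot.move_to(tip(0,30),down(-1.7))
robot.line_to(tip(0,3),max_speed=60); print(st())
for th in (0.02,0.06,.15,.25,.33,.4,.45,.49):
    robot.line_to(tip(th),max_speed=50); s=st(); print(th,s["t"],s["p"],s["F"],np.round(tip(th),1))
E
```

```text
{'t': 11.75, 'p': array([478.2,  79. , 227.2]), 'F': array([-0.2,  0.1, -0.4]), 'M': array([ 0.01,  0.07, -0.04]), 'w': -0.0, 'g': 0.0, 'j': array([ 0.074,  0.039,  1.959, -0.   ,  1.144,  0.104])}
0.02 12.03 [477.2  79.4 222.2] [-0.  -0.4  3. ] [476.7  79.3 221.6]
0.06 12.31 [473.7  79.5 216.2] [-1.3 -0.8  3.7] [473.6  79.4 215.8]
0.15 12.76 [466.9  79.8 202.4] [-3.4  0.4  5.1] [467.6  79.6 202.2]
0.25 13.24 [461.8  80.  186.9] [-3.9  1.1  5.3] [462.3  79.8 186.6]
0.33 13.66 [459.1  80.1 174.1] [-3.7  1.4  6.1] [459.3  79.9 173.7]
0.4 14.04 [457.7  80.2 163.1] [-3.3  0.8  6.9] [457.5  79.9 162.3]
0.45 14.36 [457.3  80.2 155.2] [-3.4  1.1  8.3] [456.7  79.9 154.1]
0.49 14.64 [457.4  80.2 148.9] [-3.2  1.1  8.7] [456.3  80.  147.5]
```

```bash
python3 - <<'E'
from h import *
robot.line_to([456.2,80,140.5],max_speed=40); robot.hold(0.5); s=st(); print(s)
p,d=robot.read_camera("scene"); c=p[130:250,270:430,::-1]
cv2.imwrite("pics/sc2.png",cv2.resize(c,None,fx=5,fy=5,interpolation=cv2.INTER_CUBIC))
E
```

```text
{'t': 15.47, 'p': array([457.4,  80.2, 142.3]), 'F': array([-5. ,  0.6,  9.9]), 'M': array([ 0.13,  0.59, -0.01]), 'w': 0.001, 'g': 5.058908332139254, 'j': array([0.08 , 0.11 , 2.076, 0.   , 0.954, 0.109])}
```

View pics/sc2.png

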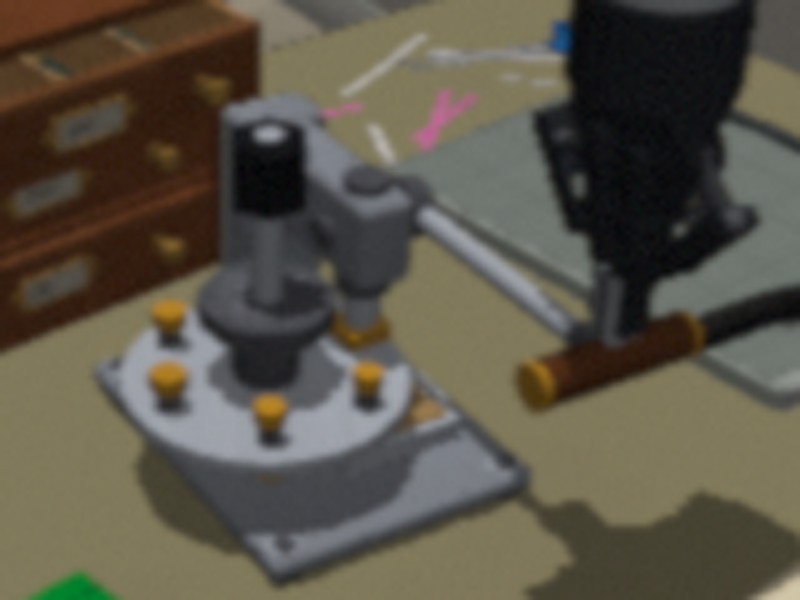

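The square brass head (360,330) sits under the ram and is pushed down. The lever is level, with the closed fingers on the handle at (620,335).

```bash
python3 - <<'E'
from h import *
robot.hold(0.3); print(st()["p"],st()["F"]); print(robot.finish_job())
E
```

```text
[457.5  80.2 142.3] [-3.4  1.3  9.9]
the job is handed in; nothing more can be done
None
```

I turned the turret one step so the square die is under the ram, released the knob, and handed the job in at about 16 s with the lever held level (fingertips at 142 mm, about 10 N on the handle); no verdict came back.

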